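# Seal the tube strip with a hand roller and start the dry-block incubator

## Task

One strip of eight tubes in the dry-block incubator has its caps only laid on, so that they stand proud of the tubes: take the hand roller from its holder and roll it firmly along that row, end to end, until every cap is pressed fully home. Only when the row is sealed, flip the incubator's toggle switch to on (back towards the block), and leave the roller standing in its holder again, lowered in and not dropped. Press the caps with the roller and not with the gripper, and leave the other things on the bench where they are.

Things in the scene. Friction and masses are not known exactly. Their poses are not given: they have to be found in the camera images.
- incubator: White dry-block incubator, fixed, 240 mm (its x) x 200 mm (y). Origin: centre of its underside on the bench; x points from its front (sloping grey panel, nearest the robot) to its rear. Housing top 85 mm up; aluminium block 124 x 90 mm centred 30 mm behind the origin, its top 98 mm up. Two strips of 8 tubes stand in it along the machine's y, 45 mm apart; the front or the rear one is unsealed.
- strip: Unsealed strip of 8 clear tubes, fixed in the block, 71 mm long (its y), 8 mm wide. Origin: its middle, in the block's top plane; z up. Tube rims 9 mm above the block. Its white caps (8.4 mm across, flange 2.5 mm thick, 9 mm apart, joined by tabs) start 4 to 5 mm above the rims. The other strip looks the same but its caps are home on the rims.
- row_cap1 (a point): Over the centre of cap 1, at the -y end of the unsealed strip, at the height of the cap tops once they are home (11.5 mm above the block). Its y axis runs along the strip towards cap 8, z is up.
- row_cap8 (a point): At the same height as row_cap1, over the centre of cap 8, the last cap at the other end (63 mm from cap 1).
- roller: Hand roller, 220 to 310 g, 138 mm tall. Origin: underside of the wheel; z up the handle, y along the axle, x the rolling direction (either way). Rubber wheel 40 mm across, 32 mm wide, free to turn, between two grey cheeks (40 mm in x, 44 mm over both in y, 10 to 62 mm up); straight above it an upright black handle, 24 mm (x) x 32 mm (y), 68 to 138 mm up.
- roller_grip (a point): Centre of the roller's handle, 103 mm above the underside of the wheel; axes as the roller's. 24 mm between the flat faces that look along the rolling direction (x), 32 mm across the other way (y).
- wheel_centre (a point): Centre of the wheel, 20 mm above its underside; axes as the roller's.
- wheel (a joint): Angle the wheel has turned in its fork, rad; 0 at the start, no limits; 1 rad is 20 mm of rolling.
- holder_floor (a point): Roller's holder: grey open block, fixed, 60 mm high, with an upright pocket 44 mm (its x) x 48 mm (y), widening to about 60 mm at the mouth above 46 mm. The point: centre of the pocket's floor, 6 mm above the bench. The roller starts standing in it, wheel down, axes along the holder's, with 2 mm of play each side, so that it may lean by about 0.1 rad.
- toggle (a joint): Angle of the power switch's bat, rad: 0 = off (leaning to the machine's front), 0.5 = on (leaning back towards the block). It snaps over past 0.25; it takes about 2 N at the tip.
- bat_tip (a point): Tip of the switch's steel bat, 8 mm thick, 28 mm from its pivot. It moves about 14 mm towards the machine's +x from off to on. The pivot is 7 mm above the panel, 32 mm behind the machine's front edge and 60 mm to the +y side of its middle line. The panel rises from 68 mm at the front edge to 83 mm, 70 mm further back.
- cap1 (a joint): How far cap 1 has been pressed in, m: 0 = standing 5 mm above its tube's rim, 0.005 = home on the rim. Starts at 0 to 0.001. Each cap moves by itself, takes about 5 N to push and stays where it is left.
- cap2 (a joint): How far cap 2 has been pressed in, m: 0 = standing 5 mm above its tube's rim, 0.005 = home on the rim. Starts at 0 to 0.001.
- cap3 (a joint): How far cap 3 has been pressed in, m: 0 = standing 5 mm above its tube's rim, 0.005 = home on the rim. Starts at 0 to 0.001.
- cap4 (a joint): How far cap 4 has been pressed in, m: 0 = standing 5 mm above its tube's rim, 0.005 = home on the rim. Starts at 0 to 0.001.
- cap5 (a joint): How far cap 5 has been pressed in, m: 0 = standing 5 mm above its tube's rim, 0.005 = home on the rim. Starts at 0 to 0.001.
- cap6 (a joint): How far cap 6 has been pressed in, m: 0 = standing 5 mm above its tube's rim, 0.005 = home on the rim. Starts at 0 to 0.001.
- cap7 (a joint): How far cap 7 has been pressed in, m: 0 = standing 5 mm above its tube's rim, 0.005 = home on the rim. Starts at 0 to 0.001.
- cap8 (a joint): How far cap 8 has been pressed in, m: 0 = standing 5 mm above its tube's rim, 0.005 = home on the rim. Starts at 0 to 0.001.
- reagent_mid (a point): Bystander: small white reagent bottle, 54 mm across, 105 mm tall (point at half height). It and the holder stand on opposite sides of the incubator.
- timer_mid (a point): Bystander: flat white bench timer, 66 x 66 x 18 mm (centre).
- pipette_mid (a point): Bystander: grey hand pipette lying in front, 250 mm long, 40 mm high (middle of its body).
- beaker_mid (a point): Bystander: glass beaker, 68 mm across, 75 mm tall (half height).
Not all that is in view belongs to the job. Leave any yellow look-alike of the part that bears holder_floor alone.

How it is judged:
On the way, in this order (a step that is already met when the one before it is completed fails the run):
1. the roller bears on the unsealed row and has rolled along it (wheel turned by more than 0.8 rad) (contact force between roller and strip above 3 N and (value of joint wheel above 0.8 rad or value of joint wheel below -0.8 rad)).
2. all eight caps are pressed home (within 1.5 mm) (value of joint each of cap1, cap2, cap3, cap4, cap5, cap6, cap7, cap8 above 0.0035 m), for 0.2 s.
3. the switch has been flipped to on (value of joint toggle above 0.35 rad), for 0.2 s.
At the end, for the whole second after the job is handed in: All eight caps are within 1.5 mm of home (cap joints above 0.0035), the toggle is on (above 0.35 rad), and the roller stands in its holder at rest: its wheel centre within 10 mm of the pocket's middle and less than 28 mm above the pocket's floor, the handle within 0.25 rad of upright (all of step 2 and value of joint toggle above 0.35 rad and horizontal distance between wheel_centre and holder_floor below 0.01 m and z of wheel_centre in the frame of holder_floor below 0.028 m and angle between roller_grip's own z axis and vertical below 0.25 rad and linear speed of roller below 0.02 m/s); the robot touches nothing.
It fails at once if the gripper or arm presses on the strip or its caps (over 3 N) (contact force between any of the fingers, the arm and strip above 3 N).
It fails at once if the incubator is switched on before the row is sealed (value of joint toggle above 0.3 rad and not (value of joint each of cap1, cap2, cap3, cap4, cap5, cap6, cap7, cap8 above 0.0035 m)).
It fails at once if the roller is dropped (moves faster than 0.7 m/s out of the gripper) (contact force between the fingers and roller below 0.1 N and linear speed of roller above 0.7 m/s).
It fails at once if a bystander is moved by more than 40 mm (distance of any of reagent_mid, pipette_mid, beaker_mid, timer_mid from where it was at the start of the episode above 0.04 m).
It also fails if it takes over 61 s, if anything falls off the work surface, if the arm or the gripper's body presses on something with over 40 N, if the wrist force passes 120 N, or if a joint passes its speed limit or range.

## Robot

A 6-joint arm with a two-finger parallel gripper is mounted at the origin on the work surface. World frame = base frame: x ahead of the robot, y to its left, z up, the work surface at z = 0. Lengths are in m, angles in rad, forces in N, time in s.
With the tool pointing down it reaches from about 0.275 to 0.775 m from the base axis. Payload 14.6 kg.
Tool frame: the origin (TCP) lies midway between the tips of the shut fingers; the grasp point (between the pads) lies 19 mm behind it; z points along the fingers, y is the direction in which the jaws open and shut (so a half turn about z gives the same grasp; the last joint's range is limited). The gripper opens to 85 mm and grips with 20 to 120 N. Pads are 22 mm wide; open, the fingers measure 114 mm over their backs; the gripper's body (76 mm by 85 mm) begins 54 mm behind the grasp point. The pads swing forward as they close: fully open they stand 13 mm farther back than shut.
Start: joints at [-1.411, 0.263, -0.048, 1.259, 0, 1.415], TCP at [0.163, -0.499, 0.231] pointing down, gripper open.
Joint ranges: [-2.65, 2.65], [-0.89, 1.7], [-1.18, 1.37], [-2.13, 2.11], [-1.35, 1.29], [-3.14, 3.14]. Speed limits (rad/s): [1.89, 1.89, 2.57, 2.79, 3.14, 3.14].

## Interface

Orientations are given as a unit quaternion [w, x, y, z].
In Python, from station import sense, read_camera, camera_params, finish_job gives the robot as it stands.
- The arm moves only by the tool jog_arm, never from a script. Its argument "targets" is a list of rows, each an object with "dp": the shift along the tool's x, y, z in mm, a list of three; "turn": the turn about the tool's z in rad; "grip": the finger opening in mm, from 0 to 85.4. A call has 1 to 12 rows; each row is the pose to reach, as a shift and turn from the pose measured when the call began, along the tool's axes at that moment; what a row does not reach only later rows make up. A row lasts 1/10 s, in which the tool goes at most 50 mm and 8.59 degrees, less where a joint would pass 70% of its speed; a pose out of reach is approached as far as the arm can. A call with a gripper value outside its range is refused whole. The fingers move at their own pace and stop on an object; "force" is the grip in N (left out, the last holds). Time passes only in rows, so rows that repeat a pose let the fingers close. It gives the time, the measured TCP pose, the force and the opening at its end, in the units of the state.
- sense(): the state, without advancing time (a new reading comes with each control period).
- read_camera(name): name is "scene" or "side" or "wrist"; returns (picture, depth): 420x560x3 uint8, blue, green, red; 420x560 float32, m along the optical axis (not along the pixel's ray), 0 where there is no reading.
- camera_params(name): a dict with "mtx" (3x3 intrinsics, pixels), "extrinsics" (4x4, takes a point from camera to world coordinates). Camera axes: x right, y down, z forward; pixel columns grow to the right and rows downward; lengths in m; the calibration is good to about 2 mm. A picture is of the moment at which its call begins: read the wrist's pose just before it. camera_params takes no time and is no camera call; for the wrist camera it gives the pose at the moment of the call.
- finish_job(): hands the job in, once; it reports no verdict.
The state is a dict: "clock": time; "qpos": joint angles; "qd": joint speeds; "tau": joint torques, N m; "position": TCP position; "orientation": TCP orientation; "force": force on the tool from outside, world axes, zero at the start; "torque": the same for the moment, N m; "width": opening from 0.0 (shut) to 1.0 (fully open).
Only numpy, scipy, OpenCV 4.12 (cv2) and the standard library are available. Lean on these libraries where they do the work, as an engineer would, in place of code of your own. Each camera call takes 0.05 s, during which the arm holds its last target. There are 200 camera calls.

## Working session

There is one attempt and no reset: what is moved stays moved. The work goes in short steps, Python scripts to look and compute and a tool call to move; the robot and the scene stay as the last step left them, time stands still between calls to the robot, and variables do not carry over. Pictures are saved under pics/ and viewed, about 8 in all and at most 12, crops included, and the job is handed in when it is done.

Besides the shell and the picture viewer there is one more tool, called after "Call:" as name([rows], argument=value, ...), one row to a line, values as JSON. jog_arm: Moves the arm, as the interface text tells. Its arguments: {"type":"object","properties":{"targets":{"type":"array","items":{"type":"object","properties":{"dp":{"type":"array","items":{"type":"number"}},"turn":{"type":"number"},"grip":{"type":"number"}}}},"force":{"type":"number"}},"required":["targets"]}

```bash
mkdir -p pics
cat > h.py <<'E'
import numpy as np, cv2
from station import sense, read_camera, camera_params, finish_job
def grab(n):
    P=camera_params(n); im,d=read_camera(n); K=np.array(P["mtx"]);T=np.array(P["extrinsics"])
    v,u=np.indices(d.shape)
    c=np.stack([(u-K[0,2])/K[0,0]*d,(v-K[1,2])/K[1,1]*d,d],-1)
    W=c@T[:3,:3].T+T[:3,3]; W[d==0]=np.nan
    return im,d,W
E
python3 - <<'E'
from h import *
s=sense(); print({k:np.round(v,3) for k,v in s.items()})
for n in("scene","side"):
    im,d,W=grab(n); cv2.imwrite(f"pics/{n}0.png",im); np.savez(f"{n}0.npz",im=im,W=W)
    print(n,np.round(camera_params(n)["extrinsics"],2).tolist())
E
```

```text
{'clock': np.float64(0.0), 'qpos': array([-1.411,  0.263, -0.049,  1.259, -0.   ,  1.416]), 'qd': array([-0.001, -0.   ,  0.   , -0.   , -0.001,  0.   ]), 'tau': array([-5.0000e-03, -6.3761e+01,  3.8457e+01,  1.4000e-02, -0.0000e+00,
        0.0000e+00]), 'position': array([ 0.163, -0.499,  0.231]), 'orientation': array([-0.001,  0.988,  0.157, -0.   ]), 'force': array([-0.092,  0.035,  0.853]), 'torque': array([-0.035,  0.073,  0.003]), 'width': np.float64(1.001)}
scene [[-0.33, 0.67, -0.67, 1.17], [0.94, 0.23, -0.23, 0.25], [-0.0, -0.71, -0.71, 0.82], [0.0, 0.0, 0.0, 1.0]]
side [[-0.94, -0.23, 0.26, 0.18], [-0.35, 0.66, -0.67, 0.83], [-0.02, -0.72, -0.7, 0.95], [0.0, 0.0, 0.0, 1.0]]
```

View pics/scene0.png

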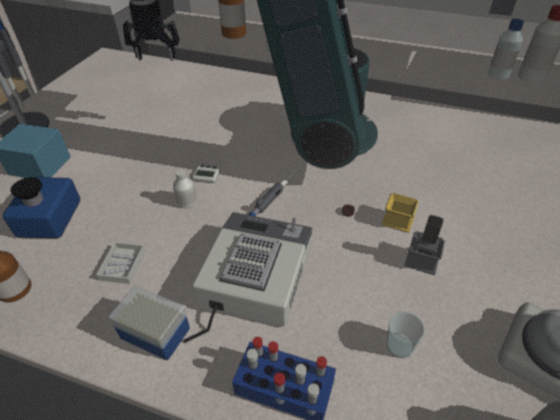

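View pics/side0.png

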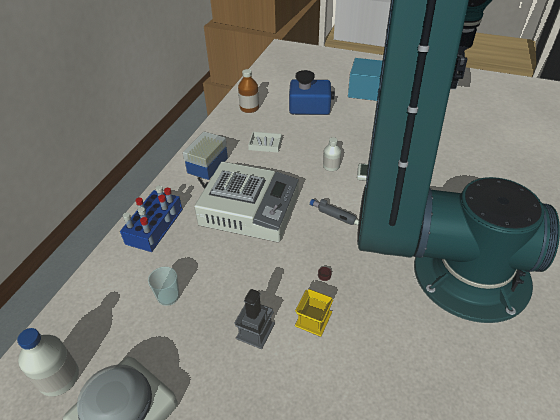

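Scene view: incubator at about (258,265), with its switch at (295,230). The holder and roller are at (427,250), and the yellow decoy is at (401,212). The side view agrees: holder at (254,325), incubator at (248,200).

Run:
```python
from h import *
for n,ci,ch in(("scene",(258,262),(425,250)),("side",(240,185),(254,325))):
    z=np.load(f"{n}0.npz");W=z["W"];im=z["im"]
    print(n,"inc",np.round(W[ci[1],ci[0]],3),"hold",np.round(W[ch[1],ch[0]],3))
    c=W[ci[1],ci[0]]; c2=W[ch[1],ch[0]]
    D=np.hypot(W[...,0]-c[0],W[...,1]-c[1])
    for lo,hi in((.079,.090),(.094,.104)):
        m=((D<.2)&(W[...,2]>lo)&(W[...,2]<hi)).astype(np.uint8)
        k,lab,st,_=cv2.connectedComponentsWithStats(m); j=1+st[1:,4].argmax(); m=lab==j
        p=W[m][:,:2].astype(np.float32)*1000
        print(lo,len(p),cv2.minAreaRect(p),np.nanmedian(W[m][:,2]))
    D=np.hypot(W[...,0]-c2[0],W[...,1]-c2[1])
    for lo,hi in((.056,.064),(.085,.132),(.134,.148),(.05,.075)):
        m=(D<.07)&(W[...,2]>lo)&(W[...,2]<hi)&(im.max(-1)<120)
        p=W[m][:,:2].astype(np.float32)*1000
        if len(p)>3: print("h",lo,len(p),cv2.minAreaRect(p),p.mean(0),W[m][:,2].max())
    # topdown crops
    cr=im[170:320,180:330] if n=="scene" else im[140:260,180:320]
    cv2.imwrite(f"pics/{n}_c.png",cv2.resize(cr,None,fx=4,fy=4,interpolation=cv2.INTER_CUBIC))
a=cv2.imread("pics/scene_c.png");b=cv2.imread("pics/side_c.png")
cv2.imwrite("pics/both.png",np.hstack([cv2.resize(a,(400,400)),cv2.resize(b,(400,400))]))
```

```text
scene inc [0.663 0.008 0.116] hold [0.456 0.333 0.047]
0.079 4554 ((627.0237426757812, -16.942474365234375), (215.645263671875, 199.29962158203125), 4.286993503570557) 0.0850459391961566
0.094 1724 ((643.2488403320312, -16.142684936523438), (128.07395935058594, 90.76136016845703), 3.7858922481536865) 0.09861408726109822
h 0.056 224 ((448.9072570800781, 334.0416564941406), (71.58625793457031, 70.53413391113281), 86.50841522216797) [455.94354 333.55084] 0.06389670119189983
h 0.085 234 ((456.31744384765625, 331.0571594238281), (34.152488708496094, 16.99234390258789), 67.64498138427734) [458.44467 333.0173 ] 0.13186072095850898
h 0.134 152 ((449.3054504394531, 333.9019470214844), (25.524253845214844, 32.48572540283203), 2.4303462505340576) [452.92224 333.7621 ] 0.14767126332963199
h 0.05 499 ((448.9072570800781, 334.0416564941406), (71.58625793457031, 70.53413391113281), 86.50841522216797) [455.38086 333.79224] 0.07417763394431365
side inc [ 0.634 -0.012  0.099] hold [0.439 0.358 0.066]
0.079 2214 ((632.6348266601562, -14.2138671875), (202.200439453125, 203.8816375732422), 3.912994146347046) 0.08417377884685756
0.094 887 ((644.9605102539062, -14.160408020019531), (125.47283172607422, 94.9272689819336), 4.262567043304443) 0.09770868321656745
h 0.056 237 ((449.5691833496094, 335.9676208496094), (73.12532043457031, 68.0949935913086), 85.9714584350586) [444.46887 342.37613] 0.06394999868337004
h 0.085 189 ((442.6438293457031, 342.0819396972656), (34.235774993896484, 18.06022834777832), 48.61915588378906) [444.34436 345.67673] 0.13170307524089764
h 0.134 162 ((448.7200927734375, 336.43011474609375), (31.369285583496094, 23.634716033935547), 85.93263244628906) [447.72632 338.82748] 0.14757335197547217
h 0.05 524 ((449.9119873046875, 335.9518737792969), (72.95494079589844, 69.3873519897461), 86.60188293457031) [446.17468 342.127  ] 0.07444994130604088
```

View pics/both.png

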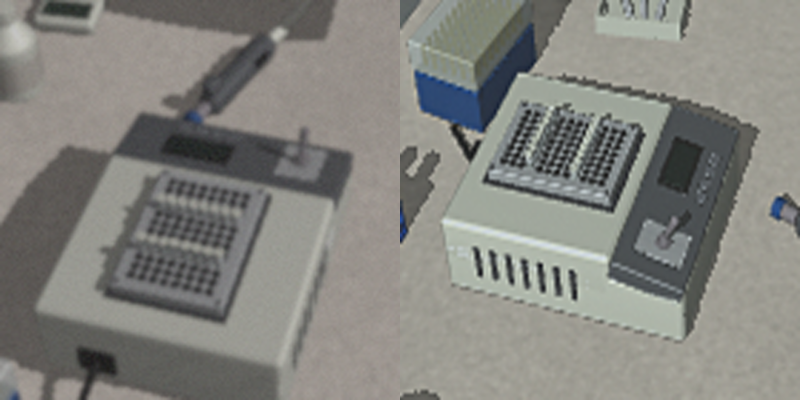

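Run:
```python
from h import *
o=np.array([.6142,-.0173]);a=np.radians(4.1);R=np.array([[np.cos(a),-np.sin(a)],[np.sin(a),np.cos(a)]])
for n in("scene","side"):
    z=np.load(f"{n}0.npz");W=z["W"];p=W[~np.isnan(W[...,0])]
    L=(p[:,:2]-o)@R
    for x0 in(.0075,.0525):
        m=(abs(L[:,0]-x0)<.012)&(abs(L[:,1])<.045)&(p[:,2]>.103)&(p[:,2]<.125)
        zz=p[m,2];print(n,x0,m.sum(),np.percentile(zz,[50,80,90,97]).round(4),L[m].mean(0).round(4), np.percentile(L[m][:,1],[2,98]).round(4))
    m=(abs(L[:,0]+.088)<.035)&(abs(L[:,1]-.06)<.03)&(p[:,2]>.088)&(p[:,2]<.14)
    print("bat",m.sum(),np.c_[L[m],p[m,2]][p[m,2].argsort()][-8:].round(4).tolist())
```

```text
scene 0.0075 120 [0.109  0.1102 0.1112 0.1118] [0.0073 0.    ] [-0.0343  0.0329]
scene 0.0525 177 [0.1125 0.1148 0.1155 0.1162] [ 0.0525 -0.0006] [-0.0342  0.0329]
bat 23 [[-0.097, 0.0602, 0.1055], [-0.0964, 0.058, 0.1055], [-0.0998, 0.0618, 0.1063], [-0.0986, 0.0574, 0.1064], [-0.1013, 0.0567, 0.1068], [-0.0982, 0.0599, 0.1075], [-0.1016, 0.0613, 0.1077], [-0.0996, 0.0595, 0.1092]]
side 0.0075 56 [0.1083 0.1099 0.1107 0.1124] [0.0078 0.0029] [-0.0309  0.0357]
side 0.0525 74 [0.112  0.1139 0.1146 0.1156] [0.0524 0.0036] [-0.0312  0.0359]
bat 16 [[-0.102, 0.0584, 0.1015], [-0.101, 0.0638, 0.1027], [-0.0949, 0.0617, 0.1028], [-0.0989, 0.0571, 0.1031], [-0.0981, 0.0632, 0.105], [-0.0992, 0.0668, 0.1052], [-0.1009, 0.0635, 0.106], [-0.098, 0.0624, 0.1079]]
```

Call:
jog_arm([
  {"dp": [530,-705,-19],"turn": 1.83},
  {"dp": [530,-705,-19],"turn": 1.83},
  {"dp": [530,-705,-19],"turn": 1.83},
  {"dp": [530,-705,-19],"turn": 1.83},
  {"dp": [530,-705,-19],"turn": 1.83},
  {"dp": [530,-705,-19],"turn": 1.83},
  {"dp": [530,-705,-19],"turn": 1.83},
  {"dp": [530,-705,-19],"turn": 1.83},
  {"dp": [530,-705,-19],"turn": 1.83},
  {"dp": [530,-705,-19],"turn": 1.83},
  {"dp": [530,-705,-19],"turn": 1.83},
  {"dp": [530,-705,-19],"turn": 1.83},
])

```text
invalid input at $.targets[0]: expected keys dp, turn, grip
```

Rear row (about 115 mm against 110 mm) is the unsealed one. Moving to the holder now.

Call:
jog_arm([
  {"dp": [530,-705,-19],"turn": 1.83,"grip": 85},
  {"dp": [530,-705,-19],"turn": 1.83,"grip": 85},
  {"dp": [530,-705,-19],"turn": 1.83,"grip": 85},
  {"dp": [530,-705,-19],"turn": 1.83,"grip": 85},
  {"dp": [530,-705,-19],"turn": 1.83,"grip": 85},
  {"dp": [530,-705,-19],"turn": 1.83,"grip": 85},
  {"dp": [530,-705,-19],"turn": 1.83,"grip": 85},
  {"dp": [530,-705,-19],"turn": 1.83,"grip": 85},
  {"dp": [530,-705,-19],"turn": 1.83,"grip": 85},
  {"dp": [530,-705,-19],"turn": 1.83,"grip": 85},
  {"dp": [530,-705,-19],"turn": 1.83,"grip": 85},
  {"dp": [530,-705,-19],"turn": 1.83,"grip": 85},
])

```text
clock: 1.3
position: [0.1493, -0.0905, 0.2431]
orientation: [-0.049, 0.81, -0.583, 0.027]
force: [-1.8, -0.4, 1.0]
width: 0.996
```

```bash
cat >> h.py <<'E'
from scipy.spatial.transform import Rotation as Ro
def pose():
    s=sense();q=np.array(s["orientation"]);return np.array(s["position"]),Ro.from_quat(q[[1,2,3,0]]),s
def togo(xyz,yaw=None):  # yaw of tool x, deg
    p,R,s=pose(); t=R.inv().apply(np.array(xyz)-p)*1000
    X=R.apply([1,0,0]);y=np.degrees(np.arctan2(X[1],X[0]))
    tt=0 if yaw is None else -np.radians((yaw-y+180)%360-180)
    print("t",round(float(s["clock"]),2),"pos",p.round(4),"yaw",y.round(2),"tilt",R.apply([0,0,1]).round(3),"F",np.round(s["force"],1),"dp",t.round(1),"turn",round(float(tt),3),"q",np.round(s["qpos"],2))
E
python3 -c "
from h import *
togo([.449,.335,.25],-87)"
```

```text
t 1.3 pos [ 0.1493 -0.0905  0.2431] yaw -71.47 tilt [ 0.102  0.047 -0.994] F [-1.8 -0.4  1. ] dp [-308.3 -417.1   43.7] turn 0.271 q [-1.25 -0.41 -0.62  1.38  0.11  3.14]
```

```bash
python3 -c "
from h import *
togo([.3,-.25,.25],60)"
```

```text
t 1.3 pos [ 0.1493 -0.0905  0.2431] yaw -71.47 tilt [ 0.102  0.047 -0.994] F [-1.8 -0.4  1. ] dp [199.  -92.7   1. ] turn -2.295 q [-1.25 -0.41 -0.62  1.38  0.11  3.14]
```

Call:
jog_arm([
  {"dp": [100,-46,1],"turn": -0.3,"grip": 85},
  {"dp": [199,-93,1],"turn": -0.6,"grip": 85},
  {"dp": [199,-93,1],"turn": -0.8,"grip": 85},
  {"dp": [199,-93,1],"turn": -1.0,"grip": 85},
  {"dp": [199,-93,1],"turn": -1.2,"grip": 85},
  {"dp": [199,-93,1],"turn": -1.2,"grip": 85},
  {"dp": [199,-93,1],"turn": -1.2,"grip": 85},
  {"dp": [199,-93,1],"turn": -1.2,"grip": 85},
])

```text
clock: 2.1
position: [0.3003, -0.2498, 0.2497]
orientation: [-0.025, 0.998, -0.021, 0.05]
force: [-0.8, 0.7, -0.7]
width: 0.993
```

```bash
python3 -c "
from h import *
togo([.3,-.25,.25],60)"
```

```text
t 2.1 pos [ 0.3003 -0.2498  0.2497] yaw -2.55 tilt [ 0.101  0.048 -0.994] F [-0.8  0.7 -0.7] dp [-0.3  0.2 -0.3] turn -1.092 q [-0.99  0.   -0.32  1.23  0.11  2.2 ]
```

```bash
python3 -c "
from h import *
togo([.33,.157,.25],120)"
```

```text
t 2.1 pos [ 0.3003 -0.2498  0.2497] yaw -2.55 tilt [ 0.101  0.048 -0.994] F [-0.8  0.7 -0.7] dp [  11.5 -407.2   22.2] turn -2.139 q [-0.99  0.   -0.32  1.23  0.11  2.2 ]
```

Call:
jog_arm([
  {"dp": [1,-40,2],"turn": -0.15,"grip": 85},
  {"dp": [2,-80,4],"turn": -0.3,"grip": 85},
  {"dp": [3,-120,6],"turn": -0.45,"grip": 85},
  {"dp": [4,-160,9],"turn": -0.6,"grip": 85},
  {"dp": [6,-200,11],"turn": -0.75,"grip": 85},
  {"dp": [7,-240,13],"turn": -0.9,"grip": 85},
  {"dp": [8,-280,15],"turn": -1.05,"grip": 85},
  {"dp": [9,-320,17],"turn": -1.2,"grip": 85},
  {"dp": [10,-360,20],"turn": -1.35,"grip": 85},
  {"dp": [11,-407,22],"turn": -1.5,"grip": 85},
  {"dp": [11,-407,22],"turn": -1.65,"grip": 85},
  {"dp": [11,-407,22],"turn": -1.75,"grip": 85},
])

```text
clock: 3.3
position: [0.329, 0.1587, 0.2499]
orientation: [0.021, 0.663, 0.747, 0.051]
force: [0.1, -0.6, 0.3]
width: 0.992
```

```bash
python3 -c "
from h import *
togo([.2,.095,.25])"
```

```text
t 3.3 pos [0.329  0.1587 0.2499] yaw 96.9 tilt [ 0.1    0.048 -0.994] F [ 0.1 -0.6  0.3] dp [ -47.7 -134.7  -16.1] turn 0.0 q [ 0.2  -0.1  -0.42  1.15  0.03  1.66]
```

Call:
jog_arm([
  {"dp": [-18,-50,-6],"turn": 0,"grip": 85},
  {"dp": [-36,-100,-12],"turn": 0,"grip": 85},
  {"dp": [-54,-150,-18],"turn": 0,"grip": 85},
])

```text
clock: 3.6
position: [0.1926, 0.0914, 0.2494]
orientation: [0.021, 0.662, 0.747, 0.051]
force: [-0.6, -1.7, 1.3]
width: 1.0
```

```bash
python3 -c "
from h import *
togo([.2,.095,.25])"
```

```text
t 3.6 pos [0.1926 0.0914 0.2494] yaw 97.03 tilt [ 0.099  0.048 -0.994] F [-0.6 -1.7  1.3] dp [2.7 7.8 0.4] turn 0.0 q [-0.02 -0.39 -0.6   1.27  0.05  1.43]
```

```bash
python3 -c "
from h import *
togo([.2,.28,.26],120)
togo([-.15,.35,.26],120)"
```

```text
t 3.6 pos [0.1926 0.0914 0.2494] yaw 97.03 tilt [ 0.099  0.048 -0.994] F [-0.6 -1.7  1.3] dp [186.5  30.7  -0.6] turn -0.401 q [-0.02 -0.39 -0.6   1.27  0.05  1.43]
t 3.6 pos [0.1926 0.0914 0.2494] yaw 97.03 tilt [ 0.099  0.048 -0.994] F [-0.6 -1.7  1.3] dp [ 298.8 -306.7  -31.9] turn -0.401 q [-0.02 -0.39 -0.6   1.27  0.05  1.43]
```

Call:
jog_arm([
  {"dp": [48,8,0],"turn": -0.1,"grip": 85},
  {"dp": [95,15,0],"turn": -0.2,"grip": 85},
  {"dp": [140,23,0],"turn": -0.3,"grip": 85},
  {"dp": [187,30,0],"turn": -0.35,"grip": 85},
  {"dp": [210,-10,-6],"turn": -0.35,"grip": 85},
  {"dp": [230,-60,-10],"turn": -0.35,"grip": 85},
  {"dp": [250,-110,-15],"turn": -0.35,"grip": 85},
  {"dp": [265,-160,-19],"turn": -0.35,"grip": 85},
  {"dp": [275,-210,-22],"turn": -0.35,"grip": 85},
  {"dp": [285,-260,-26],"turn": -0.35,"grip": 85},
  {"dp": [299,-307,-32],"turn": -0.35,"grip": 85},
  {"dp": [299,-307,-32],"turn": -0.35,"grip": 85},
])

```text
clock: 4.8
position: [-0.0532, 0.3306, 0.26]
orientation: [0.029, 0.522, 0.851, 0.047]
force: [1.5, 0.6, 0.3]
width: 0.994
```

```bash
python3 -c "
from h import *
togo([-.15,.35,.26],100)"
```

```text
t 4.8 pos [-0.0532  0.3306  0.26  ] yaw 116.97 tilt [ 0.099  0.049 -0.994] F [1.5 0.6 0.3] dp [ 61.2 -77.   -8.7] turn 0.296 q [ 1.57 -0.1  -0.39  1.24 -0.1   2.67]
```

Call:
jog_arm([
  {"dp": [40,-50,-6],"turn": 0.1,"grip": 85},
  {"dp": [61,-77,-9],"turn": 0.2,"grip": 85},
  {"dp": [61,-77,-9],"turn": 0.3,"grip": 85},
  {"dp": [61,-77,-9],"turn": 0.4,"grip": 85},
  {"dp": [61,-77,-9],"turn": 0.5,"grip": 85},
])

```text
clock: 5.3
position: [-0.0813, 0.3526, 0.2599]
orientation: [-0.001, 0.693, 0.72, 0.035]
force: [0.4, -0.5, 0.6]
width: 0.994
```

```bash
python3 -c "
from h import *
togo([-.15,.35,.26],100)"
```

```text
t 5.3 pos [-0.0813  0.3526  0.2599] yaw 92.3 tilt [ 0.046  0.051 -0.998] F [ 0.4 -0.5  0.6] dp [  0.1 -68.7  -3.5] turn -0.134 q [ 1.61 -0.06 -0.35  1.23 -0.05  3.14]
```

```bash
python3 -c "
from h import *
togo([-.2,.32,.26],140)
togo([-.32,.2,.26],150)"
```

```text
t 5.3 pos [-0.0813  0.3526  0.2599] yaw 92.3 tilt [ 0.046  0.051 -0.998] F [ 0.4 -0.5  0.6] dp [ -27.8 -119.8   -7.3] turn -0.832 q [ 1.61 -0.06 -0.35  1.23 -0.05  3.14]
t 5.3 pos [-0.0813  0.3526  0.2599] yaw 92.3 tilt [ 0.046  0.051 -0.998] F [ 0.4 -0.5  0.6] dp [-142.7 -244.1  -19. ] turn -1.007 q [ 1.61 -0.06 -0.35  1.23 -0.05  3.14]
```

Call:
jog_arm([
  {"dp": [-5,-30,-2],"turn": -0.15,"grip": 85},
  {"dp": [-15,-70,-4],"turn": -0.3,"grip": 85},
  {"dp": [-28,-120,-7],"turn": -0.45,"grip": 85},
  {"dp": [-60,-155,-10],"turn": -0.6,"grip": 85},
  {"dp": [-90,-190,-13],"turn": -0.75,"grip": 85},
  {"dp": [-120,-220,-16],"turn": -0.9,"grip": 85},
  {"dp": [-143,-244,-19],"turn": -1.0,"grip": 85},
  {"dp": [-143,-244,-19],"turn": -1.0,"grip": 85},
  {"dp": [-143,-244,-19],"turn": -1.0,"grip": 85},
])

```text
clock: 6.2
position: [-0.3201, 0.1993, 0.2598]
orientation: [0.016, 0.262, 0.964, 0.031]
force: [-0.3, 0.8, 0.0]
width: 0.996
```

```bash
python3 -c "
from h import *
togo([-.32,.2,.26],135)"
```

```text
t 6.2 pos [-0.3201  0.1993  0.2598] yaw 149.57 tilt [ 0.047  0.051 -0.998] F [-0.3  0.8  0. ] dp [ 0.2  0.6 -0.2] turn 0.254 q [ 2.42  0.01 -0.28  1.28 -0.07  2.95]
```

Call:
jog_arm([
  {"dp": [0,0,0],"turn": 0.12,"grip": 85},
  {"dp": [0,0,0],"turn": 0.24,"grip": 85},
  {"dp": [0,0,0],"turn": 0.36,"grip": 85},
  {"dp": [0,0,0],"turn": 0.42,"grip": 85},
])

```text
clock: 6.6
position: [-0.2768, 0.2339, 0.2596]
orientation: [0.0, 0.437, 0.899, 0.016]
force: [-0.7, 0.8, 0.5]
width: 0.994
```

```bash
python3 -c "
from h import *
togo([-.2,.32,.26],135)"
```

```text
t 6.6 pos [-0.2768  0.2339  0.2596] yaw 128.2 tilt [ 0.014  0.028 -1.   ] F [-0.7  0.8  0.5] dp [ 20.2 113.5   3.1] turn -0.119 q [ 2.24 -0.03 -0.32  1.27 -0.03  3.14]
```

Call:
jog_arm([
  {"dp": [0,0,0],"turn": 0.1,"grip": 85},
  {"dp": [0,0,0],"turn": 0.15,"grip": 85},
])

```text
clock: 6.8
position: [-0.2461, 0.2528, 0.2595]
orientation: [-0.007, 0.492, 0.87, 0.005]
force: [-0.7, -0.1, 0.3]
width: 0.997
```

```bash
python3 -c "
from h import *
togo([.0,.36,.26],180)
togo([.2,.36,.26],-130)"
```

```text
t 6.8 pos [-0.2461  0.2528  0.2595] yaw 121.01 tilt [-0.008  0.015 -1.   ] F [-0.7 -0.1  0.3] dp [-34.9 266.1  -0.8] turn -1.03 q [ 2.11 -0.06 -0.34  1.27 -0.    3.14]
t 6.8 pos [-0.2461  0.2528  0.2595] yaw 121.01 tilt [-0.008  0.015 -1.   ] F [-0.7 -0.1  0.3] dp [-137.9  437.5   -2.4] turn -1.902 q [ 2.11 -0.06 -0.34  1.27 -0.    3.14]
```

Call:
jog_arm([
  {"dp": [-6,45,0],"turn": -0.14,"grip": 85},
  {"dp": [-12,90,0],"turn": -0.28,"grip": 85},
  {"dp": [-18,135,0],"turn": -0.42,"grip": 85},
  {"dp": [-24,180,0],"turn": -0.56,"grip": 85},
  {"dp": [-30,225,0],"turn": -0.7,"grip": 85},
  {"dp": [-35,266,0],"turn": -0.84,"grip": 85},
  {"dp": [-60,310,0],"turn": -0.98,"grip": 85},
  {"dp": [-85,350,0],"turn": -1.12,"grip": 85},
  {"dp": [-110,395,0],"turn": -1.26,"grip": 85},
  {"dp": [-138,437,0],"turn": -1.4,"grip": 85},
  {"dp": [-138,437,0],"turn": -1.54,"grip": 85},
  {"dp": [-138,437,0],"turn": -1.68,"grip": 85},
])

```text
clock: 8.0
position: [0.1971, 0.3588, 0.2577]
orientation: [-0.002, -0.181, 0.983, 0.008]
force: [-0.1, 1.1, 0.1]
width: 0.997
```

```bash
python3 -c "
from h import *
togo([.38,.335,.26],-87)"
```

```text
t 8.0 pos [0.1971 0.3588 0.2577] yaw -159.11 tilt [-0.008  0.015 -1.   ] F [-0.1  1.1  0.1] dp [-162.4  -87.4   -4.1] turn -1.259 q [ 0.86  0.05 -0.24  1.27  0.02  0.49]
```

Call:
jog_arm([
  {"dp": [-40,-20,-1],"turn": -0.14,"grip": 85},
  {"dp": [-80,-40,-2],"turn": -0.28,"grip": 85},
  {"dp": [-120,-60,-3],"turn": -0.42,"grip": 85},
  {"dp": [-160,-80,-4],"turn": -0.56,"grip": 85},
  {"dp": [-200,-98,-4],"turn": -0.7,"grip": 85},
  {"dp": [-227,-112,-4],"turn": -0.84,"grip": 85},
  {"dp": [-227,-112,-4],"turn": -0.98,"grip": 85},
  {"dp": [-227,-112,-4],"turn": -1.12,"grip": 85},
  {"dp": [-227,-112,-4],"turn": -1.26,"grip": 85},
  {"dp": [-227,-112,-4],"turn": -1.26,"grip": 85},
])

```text
clock: 9.0
position: [0.45, 0.3336, 0.2591]
orientation: [-0.003, 0.726, -0.688, -0.008]
force: [-0.2, -0.1, 0.4]
width: 0.995
```

Run:
```python
from h import *
togo([.449,.335,.26],-87)
im,d,W=grab("wrist"); cv2.imwrite("pics/w1.png",im); np.savez("w1.npz",im=im,W=W)
D=np.hypot(W[...,0]-.449,W[...,1]-.335)
for lo,hi in((.056,.064),(.138,.149)):
    m=(D<.07)&(W[...,2]>lo)&(W[...,2]<hi); p=W[m][:,:2].astype(np.float32)*1000
    if len(p)>5: print(lo,len(p),cv2.minAreaRect(p),np.median(W[m][:,2]))
```

```text
t 9.0 pos [0.45   0.3336 0.2591] yaw -86.97 tilt [-0.008  0.015 -1.   ] F [-0.2 -0.1  0.4] dp [-1.4  0.9 -0.8] turn 0.001 q [ 0.48  0.32  0.11  1.36  0.02 -1.14]
0.056 1308 ((447.08367919921875, 333.8878173828125), (72.25221252441406, 68.27444458007812), 86.7681655883789) 0.059385007117882194
0.138 1160 ((447.2197265625, 333.5349426269531), (31.613468170166016, 23.88532066345215), 86.48776245117188) 0.1431172199538248
```

View pics/w1.png

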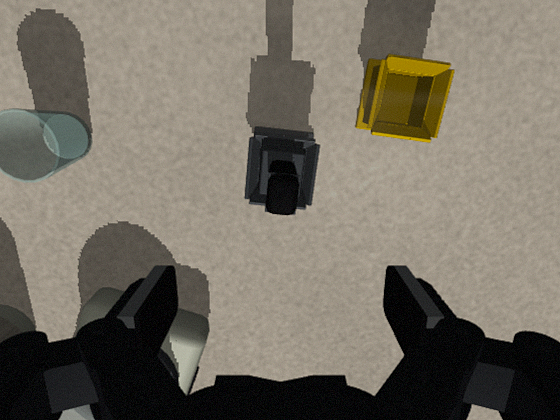

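Call:
jog_arm([
  {"dp": [0,2.5,30],"turn": 0.06,"grip": 85},
  {"dp": [0,2.5,70],"turn": 0.11,"grip": 85},
  {"dp": [0,2.5,110],"turn": 0.11,"grip": 85},
  {"dp": [0,2.5,145],"turn": 0.11,"grip": 85},
  {"dp": [0,2.5,169],"turn": 0.11,"grip": 85},
  {"dp": [0,2.5,169],"turn": 0.11,"grip": 85},
])

```text
clock: 9.65
position: [0.4447, 0.3349, 0.0877]
orientation: [-0.0, -0.683, 0.73, 0.009]
force: [0.6, 0.5, -0.4]
width: 0.993
```

Run:
```python
from h import *
togo([.4475,.3338,.09],-93.3)
```

```text
t 9.65 pos [0.4447 0.3349 0.0877] yaw -93.84 tilt [-0.012  0.013 -1.   ] F [ 0.6  0.5 -0.4] dp [ 0.9 -2.8 -2.4] turn -0.009 q [ 0.49  0.4  -0.25  0.93  0.02 -1.01]
```

Close on the handle, correcting 2.8 mm first.

Call:
jog_arm([
  {"dp": [1,-3,-2],"turn": -0.01,"grip": 60},
  {"dp": [1,-3,-2],"turn": -0.01,"grip": 40},
  {"dp": [1,-3,-2],"turn": -0.01,"grip": 20},
  {"dp": [1,-3,-2],"turn": -0.01,"grip": 0},
  {"dp": [1,-3,-2],"turn": -0.01,"grip": 0},
  {"dp": [1,-3,-2],"turn": -0.01,"grip": 0},
], force=110)

```text
clock: 10.25
position: [0.4482, 0.3339, 0.0906]
orientation: [0.001, -0.687, 0.727, 0.009]
force: [0.1, -1.1, 7.1]
width: 0.266
```

Run:
```python
from h import *
togo([.4475,.3338,.24],-93.3); print(sense()["width"])
```

```text
t 10.25 pos [0.4482 0.3339 0.0906] yaw -93.28 tilt [-0.011  0.014 -1.   ] F [ 0.1 -1.1  7.1] dp [  -1.8    2.4 -149.4] turn 0.0 q [ 0.49  0.4  -0.24  0.93  0.02 -1.03]
0.26583879959438783
```

Call:
jog_arm([
  {"dp": [0,0,-20],"turn": 0,"grip": 0},
  {"dp": [0,0,-50],"turn": 0,"grip": 0},
  {"dp": [-1,1,-90],"turn": 0,"grip": 0},
  {"dp": [-2,2,-130],"turn": 0,"grip": 0},
  {"dp": [-2,2,-155],"turn": 0,"grip": 0},
  {"dp": [-2,2,-155],"turn": 0,"grip": 0},
])

```text
clock: 10.85
position: [0.449, 0.3346, 0.249]
orientation: [0.003, -0.687, 0.727, 0.008]
force: [0.1, -0.2, -3.2]
width: 0.265
```

Run:
```python
from h import *
togo([.669,-.046,.245],-175.9); print(sense()["width"])
```

```text
t 10.85 pos [0.449  0.3346 0.249 ] yaw -93.28 tilt [-0.006  0.016 -1.   ] F [ 0.1 -0.2 -3.2] dp [ 367.4 -241.4   -3.4] turn 1.442 q [ 0.49  0.32  0.08  1.33  0.02 -1.03]
0.26496119460827855
```

Call:
jog_arm([
  {"dp": [37,-24,0],"turn": 0.13,"grip": 0},
  {"dp": [74,-48,0],"turn": 0.26,"grip": 0},
  {"dp": [110,-72,-1],"turn": 0.4,"grip": 0},
  {"dp": [147,-97,-1],"turn": 0.53,"grip": 0},
  {"dp": [184,-121,-2],"turn": 0.66,"grip": 0},
  {"dp": [220,-145,-2],"turn": 0.8,"grip": 0},
  {"dp": [257,-169,-2],"turn": 0.94,"grip": 0},
  {"dp": [294,-193,-3],"turn": 1.08,"grip": 0},
  {"dp": [331,-217,-3],"turn": 1.22,"grip": 0},
  {"dp": [367,-241,-3],"turn": 1.36,"grip": 0},
  {"dp": [367,-241,-3],"turn": 1.44,"grip": 0},
  {"dp": [367,-241,-3],"turn": 1.44,"grip": 0},
])

```text
clock: 12.05
position: [0.6685, -0.0466, 0.2426]
orientation: [-0.004, -0.035, 0.999, 0.008]
force: [-0.3, 0.5, -2.2]
width: 0.265
```

Run:
```python
from h import *
togo([.669,-.046,.205],-175.9)
o=np.array([.6142,-.0173]);a=np.radians(4.1);R=np.array([[np.cos(a),-np.sin(a)],[np.sin(a),np.cos(a)]])
ims=[]
for n in("scene","wrist"):
    im,d,W=grab(n);np.savez(n+"2.npz",im=im,W=W);ims.append(im)
    p=W[~np.isnan(W[...,0])];L=(p[:,:2]-o)@R
    m=(p[:,2]>.106)&(p[:,2]<.125)&(abs(L[:,0]-.0525)<.015)&(abs(L[:,1])<.05)
    print(n,m.sum(),np.median(L[m],0) if m.any() else 0)
cv2.imwrite("pics/two2.png",np.hstack([cv2.resize(i,(400,300)) for i in ims]))
```

```text
t 12.05 pos [ 0.6685 -0.0466  0.2426] yaw -175.95 tilt [-0.008  0.017 -1.   ] F [-0.3  0.5 -2.2] dp [-0.8 -0.1 37.6] turn -0.001 q [-0.2   0.53  0.42  1.47  0.01 -0.27]
scene 151 [ 0.0524944  -0.00099472]
wrist 433 [0.05026056 0.01684388]
```

View pics/two2.png

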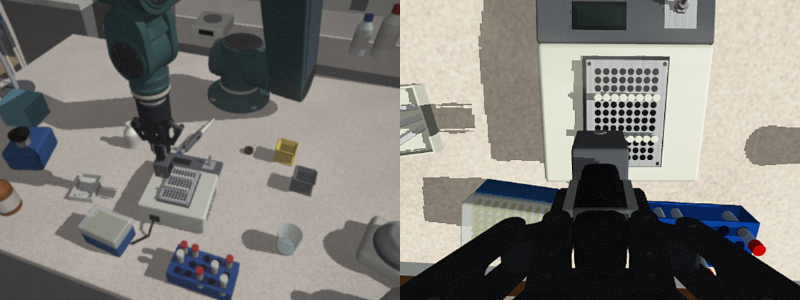

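Call:
jog_arm([
  {"dp": [1,0,20],"turn": 0,"grip": 0},
  {"dp": [1,0,36],"turn": 0,"grip": 0},
  {"dp": [1,0,42],"turn": 0,"grip": 0},
  {"dp": [1,0,46],"turn": 0,"grip": 0},
  {"dp": [1,0,48.5],"turn": 0,"grip": 0},
  {"dp": [1,0,49.5],"turn": 0,"grip": 0},
])

```text
clock: 12.75
position: [0.6667, -0.0442, 0.1957]
orientation: [-0.003, -0.039, 0.999, 0.008]
force: [-5.2, -0.9, 8.1]
width: 0.267
```

Run:
```python
from h import *
togo([.6638,.0225,.1935]); print(sense()["width"])
```

```text
t 12.75 pos [ 0.6667 -0.0442  0.1957] yaw -175.56 tilt [-0.006  0.016 -1.   ] F [-5.2 -0.9  8.1] dp [-2.3 66.7  3.2] turn 0.0 q [-0.19  0.53  0.29  1.34  0.01 -0.27]
0.2671143175915033
```

Call:
jog_arm([
  {"dp": [-0.5,0,4],"turn": 0,"grip": 0},
  {"dp": [-0.7,5,5],"turn": 0,"grip": 0},
  {"dp": [-1,12,5],"turn": 0,"grip": 0},
  {"dp": [-1.2,19,5],"turn": 0,"grip": 0},
  {"dp": [-1.5,26,5],"turn": 0,"grip": 0},
  {"dp": [-1.5,33,5],"turn": 0,"grip": 0},
])

```text
clock: 13.35
position: [0.6665, -0.0117, 0.1939]
orientation: [-0.001, -0.039, 0.999, 0.007]
force: [-2.0, -3.9, 13.7]
width: 0.269
```

Run:
```python
from h import *
togo([.6638,.0225,.1935]); print(sense()["width"])
```

```text
t 13.35 pos [ 0.6665 -0.0117  0.1939] yaw -175.53 tilt [-0.002  0.013 -1.   ] F [-2.  -3.9 13.7] dp [ 0.1 34.3  0.8] turn 0.0 q [-0.15  0.53  0.27  1.32  0.01 -0.22]
0.2694774197116347
```

Call:
jog_arm([
  {"dp": [0,6,4],"turn": 0,"grip": 0},
  {"dp": [0,12,4],"turn": 0,"grip": 0},
  {"dp": [0,18,4],"turn": 0,"grip": 0},
  {"dp": [0,24,4],"turn": 0,"grip": 0},
  {"dp": [0,30,4],"turn": 0,"grip": 0},
  {"dp": [0,36,4],"turn": 0,"grip": 0},
  {"dp": [0,36,5],"turn": 0,"grip": 0},
])

```text
clock: 14.05
position: [0.6647, 0.0258, 0.1918]
orientation: [0.002, -0.04, 0.999, 0.007]
force: [-1.2, 7.7, 17.0]
width: 0.268
```

Run:
```python
from h import *
togo([.6638,.0225,.1935]); print(sense()["width"])
```

```text
t 14.05 pos [0.6647 0.0258 0.1918] yaw -175.42 tilt [ 0.003  0.015 -1.   ] F [-1.2  7.7 17. ] dp [ 1.2 -3.2 -1.8] turn 0.0 q [-0.09  0.52  0.26  1.3   0.01 -0.17]
0.26831653711899944
```

Call:
jog_arm([
  {"dp": [0,-8,1],"turn": 0,"grip": 0},
  {"dp": [0,-15,2],"turn": 0,"grip": 0},
  {"dp": [0,-22,2],"turn": 0,"grip": 0},
  {"dp": [0,-29,2],"turn": 0,"grip": 0},
  {"dp": [0,-36,2],"turn": 0,"grip": 0},
  {"dp": [0,-43,2],"turn": 0,"grip": 0},
  {"dp": [0,-50,2],"turn": 0,"grip": 0},
  {"dp": [0,-57,2],"turn": 0,"grip": 0},
  {"dp": [0,-64,2],"turn": 0,"grip": 0},
  {"dp": [0,-70,2],"turn": 0,"grip": 0},
  {"dp": [0,-71,2],"turn": 0,"grip": 0},
])

```text
clock: 15.15
position: [0.6717, -0.0454, 0.1933]
orientation: [0.005, -0.04, 0.999, 0.007]
force: [-5.2, 1.6, 32.5]
width: 0.265
```

Run:
```python
from h import *
togo([.6638,.0225,.1935]); print(sense()["width"])
```

```text
t 15.15 pos [ 0.6717 -0.0454  0.1933] yaw -175.38 tilt [ 0.01   0.013 -1.   ] F [-5.2  1.6 32.5] dp [ 2.4 68.4  0.6] turn 0.0 q [-0.19  0.53  0.28  1.31  0.02 -0.28]
0.2648232380755543
```

Call:
jog_arm([
  {"dp": [0,0,-15],"turn": 0,"grip": 0},
  {"dp": [0,-20,-50],"turn": 0,"grip": 0},
  {"dp": [0,-60,-52],"turn": 0,"grip": 0},
  {"dp": [0,-80,-52],"turn": 0,"grip": 0},
  {"dp": [0,-80,-52],"turn": 0,"grip": 0},
])

```text
clock: 15.65
position: [0.6777, -0.1284, 0.2439]
orientation: [0.005, -0.039, 0.999, 0.006]
force: [-0.1, 1.1, -1.8]
width: 0.266
```

Run:
```python
from h import *
togo([.5,.1,.245]); print(sense()["width"])
o=np.array([.6142,-.0173]);a=np.radians(4.1);R=np.array([[np.cos(a),-np.sin(a)],[np.sin(a),np.cos(a)]])
for n in("scene","side","wrist"):
    im,d,W=grab(n);np.savez(n+"3.npz",im=im,W=W)
    p=W[~np.isnan(W[...,0])];L=(p[:,:2]-o)@R
    for x0 in (.0075,.0525):
        zs=[]
        for i in range(8):
            m=(abs(L[:,0]-x0+(.0015 if n=="wrist" else 0))<.008)&(abs(L[:,1]-(i-3.5)*.009-.001)<.0045)&(p[:,2]>.1)&(p[:,2]<.125)
            zs.append(np.percentile(p[m,2],85).round(4) if m.sum()>3 else None)
        print(n,x0,[float(z) if z else z for z in zs])
    cv2.imwrite(f"pics/{n}3.png",im)
```

```text
t 15.65 pos [ 0.6777 -0.1284  0.2439] yaw -175.51 tilt [ 0.01   0.013 -1.   ] F [-0.1  1.1 -1.8] dp [1.593e+02 2.417e+02 1.000e-01] turn 0.0 q [-0.31  0.56  0.47  1.47  0.02 -0.39]
0.2655694730456872
scene 0.0075 [0.1105, 0.1101, 0.1112, 0.1108, 0.1107, 0.1106, 0.11, 0.1101]
scene 0.0525 [0.1102, 0.1104, 0.1108, 0.1114, 0.1105, 0.1104, 0.1105, 0.11]
side 0.0075 [0.1087, 0.1111, 0.1108, 0.1096, 0.1095, 0.1109, 0.1104, 0.11]
side 0.0525 [0.1093, 0.1082, 0.1111, 0.1086, 0.1098, 0.1098, 0.1117, 0.1096]
wrist 0.0075 [0.1101, 0.1102, 0.1098, 0.11, 0.11, 0.11, 0.1102, 0.1099]
wrist 0.0525 [0.1099, 0.1097, 0.1099, 0.11, 0.1098, 0.1099, 0.11, 0.1099]
```

Run:
```python
from h import *
togo([.4482,.3339,.245],-93.28)
```

```text
t 15.8 pos [ 0.6775 -0.1253  0.2439] yaw -175.36 tilt [ 0.009  0.014 -1.   ] F [-0.6 -1.1 -2.2] dp [191.4 476.2   3.3] turn -1.433 q [-0.31  0.56  0.47  1.47  0.02 -0.39]
```

Call:
jog_arm([
  {"dp": [16,40,0],"turn": -0.12,"grip": 0},
  {"dp": [32,80,0],"turn": -0.24,"grip": 0},
  {"dp": [48,120,1],"turn": -0.36,"grip": 0},
  {"dp": [64,160,1],"turn": -0.48,"grip": 0},
  {"dp": [80,200,1],"turn": -0.6,"grip": 0},
  {"dp": [96,240,2],"turn": -0.72,"grip": 0},
  {"dp": [112,280,2],"turn": -0.84,"grip": 0},
  {"dp": [128,320,2],"turn": -0.96,"grip": 0},
  {"dp": [144,360,2],"turn": -1.08,"grip": 0},
  {"dp": [160,400,3],"turn": -1.2,"grip": 0},
  {"dp": [176,440,3],"turn": -1.32,"grip": 0},
  {"dp": [191,476,3],"turn": -1.43,"grip": 0},
])

```text
clock: 17.0
position: [0.4465, 0.336, 0.2454]
orientation: [0.008, -0.688, 0.726, 0.002]
force: [1.1, -0.6, -2.9]
width: 0.266
```

Call:
jog_arm([
  {"dp": [0,0,0],"turn": 0,"grip": 0},
  {"dp": [0,0,0],"turn": 0,"grip": 0},
])

```text
clock: 17.2
position: [0.4452, 0.3372, 0.2455]
orientation: [0.008, -0.689, 0.725, 0.002]
force: [0.7, -0.2, -3.0]
width: 0.269
```

Run:
```python
from h import *
togo([.4482,.3339,.245],-93.28)
ims=[]
for n in("scene","side"):
    im,d,W=grab(n);np.savez(n+"4.npz",im=im,W=W)
    cx=(425,235) if n=="scene" else (255,290)
    ims.append(cv2.resize(im[cx[1]-85:cx[1]+65,cx[0]-75:cx[0]+75],(400,400),interpolation=cv2.INTER_CUBIC))
    D=np.hypot(W[...,0]-.448,W[...,1]-.334)
    for lo,hi in((.172,.185),(.19,.205),(.205,.218),(.056,.064)):
        m=(D<.06)&(W[...,2]>lo)&(W[...,2]<hi); p=W[m][:,:2].astype(np.float32)*1000
        if len(p)>5: print(n,lo,len(p),cv2.minAreaRect(p))
    print(W[...,2][(D<.03)&(W[...,2]>.1)].min())
cv2.imwrite("pics/four.png",np.hstack(ims))
```

```text
t 17.2 pos [0.4452 0.3372 0.2455] yaw -92.88 tilt [ 0.009  0.014 -1.   ] F [ 0.7 -0.2 -3. ] dp [ 3.1 -3.2  0.5] turn 0.007 q [ 0.5   0.31  0.05  1.3   0.01 -1.02]
scene 0.172 98 ((448.8730773925781, 335.89886474609375), (38.10044860839844, 43.902557373046875), 1.1856735944747925)
scene 0.19 180 ((450.7515563964844, 337.3375549316406), (44.14512252807617, 33.74578094482422), 87.0031509399414)
scene 0.205 44 ((458.9392395019531, 329.3551330566406), (54.07148742675781, 28.663471221923828), 53.525856018066406)
scene 0.056 247 ((448.02911376953125, 334.1357116699219), (71.91312408447266, 71.58736419677734), 87.0758056640625)
0.16456086152517713
side 0.172 95 ((438.53839111328125, 348.94781494140625), (57.213623046875, 28.8000431060791), 45.307716369628906)
side 0.19 128 ((447.9158935546875, 339.5763244628906), (43.92354202270508, 40.08647918701172), 86.5887222290039)
side 0.205 84 ((437.79974365234375, 348.2010498046875), (57.39094543457031, 28.675527572631836), 45.611175537109375)
side 0.056 263 ((449.15802001953125, 336.2135009765625), (73.68556213378906, 68.65680694580078), 86.8656234741211)
0.17019716169481114
```

View pics/four.png

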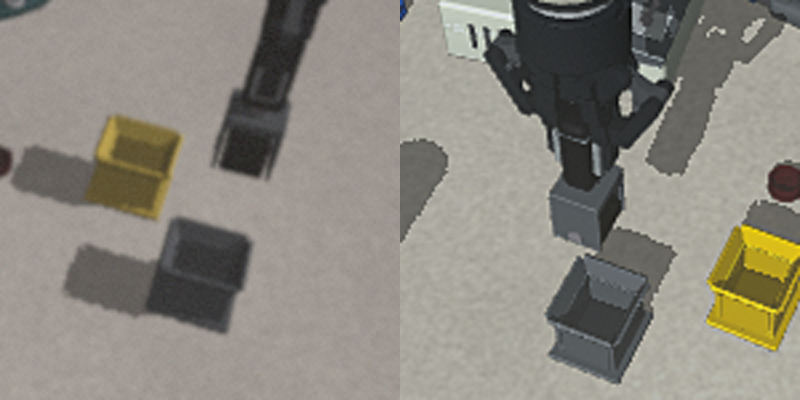

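Call:
jog_arm([
  {"dp": [3,-1.5,0],"turn": 0.007,"grip": 0},
  {"dp": [3,-1.5,30],"turn": 0.007,"grip": 0},
  {"dp": [3,-1.5,65],"turn": 0.007,"grip": 0},
  {"dp": [3,-1.5,88],"turn": 0.007,"grip": 0},
  {"dp": [3,-1.5,95],"turn": 0.007,"grip": 0},
  {"dp": [3,-1.5,95],"turn": 0.007,"grip": 0},
  {"dp": [3,-1.5,95],"turn": 0.007,"grip": 0},
])

```text
clock: 18.0
position: [0.4494, 0.334, 0.1516]
orientation: [0.009, -0.685, 0.728, 0.002]
force: [-0.4, 0.0, -2.4]
width: 0.268
```

Run:
```python
from h import *
togo([.4465,.3339,.0915],-93.28)
for n in("side",):
    im,d,W=grab(n)
    D=np.hypot(W[...,0]-.448,W[...,1]-.334)
    for lo,hi in((.095,.115),(.056,.063)):
        m=(D<.06)&(W[...,2]>lo)&(W[...,2]<hi); p=W[m][:,:2].astype(np.float32)*1000
        if len(p)>5: print(n,lo,len(p),cv2.minAreaRect(p))
```

```text
t 18.0 pos [0.4494 0.334  0.1516] yaw -93.52 tilt [ 0.011  0.015 -1.   ] F [-0.4  0.  -2.4] dp [ 1.2  3.4 60.1] turn -0.004 q [ 0.49  0.35 -0.15  1.06  0.01 -1.02]
side 0.095 143 ((451.2464599609375, 337.357177734375), (45.26065444946289, 39.77985763549805), 86.48835754394531)
side 0.056 157 ((449.6688537597656, 335.75115966796875), (73.21133422851562, 68.52613067626953), 86.63338470458984)
```

Call:
jog_arm([
  {"dp": [1,2,0],"turn": 0,"grip": 0},
  {"dp": [1,2,8],"turn": 0,"grip": 0},
  {"dp": [1,2,18],"turn": 0,"grip": 0},
  {"dp": [1,2,24],"turn": 0,"grip": 0},
  {"dp": [1,2,24],"turn": 0,"grip": 0},
])

```text
clock: 18.55
position: [0.447, 0.3334, 0.1265]
orientation: [0.008, -0.685, 0.728, 0.002]
force: [-0.2, 0.2, -1.8]
width: 0.265
```

Run:
```python
from h import *
togo([.4468,.3335,.0915],-93.28)
```

```text
t 18.55 pos [0.447  0.3334 0.1265] yaw -93.5 tilt [ 0.009  0.014 -1.   ] F [-0.2  0.2 -1.8] dp [ 0.4  0.5 35. ] turn -0.004 q [ 0.49  0.36 -0.2   1.    0.01 -1.02]
```

Call:
jog_arm([
  {"dp": [0.3,0.3,6],"turn": 0,"grip": 0},
  {"dp": [0.3,0.3,13],"turn": 0,"grip": 0},
  {"dp": [0.3,0.3,20],"turn": 0,"grip": 0},
  {"dp": [0.3,0.3,26],"turn": 0,"grip": 0},
  {"dp": [0.3,0.3,31],"turn": 0,"grip": 0},
  {"dp": [0.3,0.3,34],"turn": 0,"grip": 0},
  {"dp": [0.3,0.3,34.5],"turn": 0,"grip": 0},
])

```text
clock: 19.25
position: [0.4469, 0.3335, 0.0917]
orientation: [0.008, -0.685, 0.728, 0.002]
force: [-1.2, -0.7, -2.8]
width: 0.264
```

Run:
```python
from h import *
togo([.4468,.3335,.0905],-93.28)
```

```text
t 19.25 pos [0.4469 0.3335 0.0917] yaw -93.5 tilt [ 0.009  0.014 -1.   ] F [-1.2 -0.7 -2.8] dp [0.  0.1 1.2] turn -0.004 q [ 0.49  0.39 -0.26  0.91  0.01 -1.02]
```

Call:
jog_arm([
  {"dp": [0,0,1],"turn": 0,"grip": 0},
  {"dp": [0,0,2],"turn": 0,"grip": 0},
  {"dp": [0,0,2.5],"turn": 0,"grip": 0},
  {"dp": [0,0,2.5],"turn": 0,"grip": 0},
])

```text
clock: 19.65
position: [0.448, 0.3338, 0.0905]
orientation: [0.009, -0.685, 0.728, 0.001]
force: [-0.4, -3.0, 11.7]
width: 0.265
```

Run:
```python
from h import *
togo([.4468,.3335,.0905],-93.28)
```

```text
t 19.65 pos [0.448  0.3338 0.0905] yaw -93.51 tilt [ 0.012  0.015 -1.   ] F [-0.4 -3.  11.7] dp [0.4 1.2 0. ] turn -0.004 q [ 0.49  0.39 -0.26  0.91  0.01 -1.02]
```

On the floor (11.7 N). Now I'll open and back off.

Call:
jog_arm([
  {"dp": [0,0,0],"turn": 0,"grip": 30},
  {"dp": [0,0,0],"turn": 0,"grip": 45},
  {"dp": [0,0,0],"turn": 0,"grip": 65},
  {"dp": [0,0,0],"turn": 0,"grip": 70},
  {"dp": [0,0,0],"turn": 0,"grip": 70},
  {"dp": [0,0,-30],"turn": 0,"grip": 70},
  {"dp": [0,0,-70],"turn": 0,"grip": 70},
  {"dp": [0,0,-110],"turn": 0,"grip": 70},
  {"dp": [0,0,-150],"turn": 0,"grip": 70},
  {"dp": [0,0,-150],"turn": 0,"grip": 70},
])

```text
clock: 20.65
position: [0.4477, 0.3324, 0.2454]
orientation: [0.013, -0.685, 0.728, 0.0]
force: [0.1, 0.3, -0.6]
width: 0.822
```

Run:
```python
from h import *
o=np.array([.6142,-.0173]);a=np.radians(4.1);R=np.array([[np.cos(a),-np.sin(a)],[np.sin(a),np.cos(a)]])
piv=np.r_[o+R@[-.088,.06],.0]; print("pivot",piv.round(4), "tip start",(o+R@[-.0985,.06]).round(4))
togo([.4468,.3335,.0905],-93.28)
for n in("scene","side"):
    im,d,W=grab(n)
    D=np.hypot(W[...,0]-.448,W[...,1]-.334)
    for lo,hi in((.136,.149),(.056,.063)):
        m=(D<.05)&(W[...,2]>lo)&(W[...,2]<hi); p=W[m][:,:2].astype(np.float32)*1000
        if len(p)>5: print(n,lo,len(p),cv2.minAreaRect(p),W[m][:,2].max())
```

```text
pivot [0.5221 0.0363 0.    ] tip start [0.5117 0.0355]
t 20.65 pos [0.4477 0.3324 0.2454] yaw -93.5 tilt [ 0.018  0.018 -1.   ] F [ 0.1  0.3 -0.6] dp [  1.9   3.6 154.8] turn -0.004 q [ 0.49  0.3   0.04  1.29  0.01 -1.02]
scene 0.136 128 ((434.8966064453125, 335.40826416015625), (31.606971740722656, 24.983966827392578), 87.14471435546875) 0.14692957632819126
scene 0.056 210 ((447.9086608886719, 334.0687255859375), (71.77904510498047, 70.1351547241211), 87.1117935180664) 0.06298624725524504
side 0.136 152 ((434.4282531738281, 338.0594787597656), (32.687191009521484, 23.163686752319336), 81.58734893798828) 0.1465676396747868
side 0.056 256 ((448.9054260253906, 336.894775390625), (71.96637725830078, 68.35762786865234), 86.19502258300781) 0.06295612010950691
```

Run:
```python
from h import *
o=np.array([.6142,-.0173]);a=np.radians(4.1);R=np.array([[np.cos(a),-np.sin(a)],[np.sin(a),np.cos(a)]])
for x in(-.145,-.1):print((o+R@[x,.06]).round(4))
togo([*(o+R@[-.145,.06]),.2],-175.9)
```

```text
[0.4653 0.0322]
[0.5102 0.0354]
t 20.75 pos [0.4465 0.3318 0.241 ] yaw -93.5 tilt [ 0.013  0.015 -1.   ] F [-0.1 -0.8 -0.5] dp [298.5 -36.6  36.6] turn 1.438 q [ 0.49  0.3   0.03  1.28  0.01 -1.02]
```

Call:
jog_arm([
  {"dp": [30,-3,-5],"turn": 0.12,"grip": 70},
  {"dp": [60,-6,-5],"turn": 0.24,"grip": 70},
  {"dp": [95,-10,0],"turn": 0.36,"grip": 50},
  {"dp": [130,-15,5],"turn": 0.48,"grip": 30},
  {"dp": [165,-20,10],"turn": 0.6,"grip": 10},
  {"dp": [200,-25,15],"turn": 0.74,"grip": 0},
  {"dp": [235,-30,20],"turn": 0.88,"grip": 0},
  {"dp": [270,-34,28],"turn": 1.02,"grip": 0},
  {"dp": [298,-37,37],"turn": 1.16,"grip": 0},
  {"dp": [298,-37,37],"turn": 1.3,"grip": 0},
  {"dp": [298,-37,37],"turn": 1.44,"grip": 0},
  {"dp": [298,-37,37],"turn": 1.44,"grip": 0},
], force=40)

```text
clock: 21.95
position: [0.465, 0.0325, 0.1984]
orientation: [0.006, -0.033, 0.999, 0.008]
force: [-0.6, -0.3, -1.0]
width: -0.0
```

Run:
```python
from h import *
togo([.4653,.0322,.099],-175.9)
im,d,W=grab("wrist"); 
o=np.array([.6142,-.0173]);a=np.radians(4.1);R=np.array([[np.cos(a),-np.sin(a)],[np.sin(a),np.cos(a)]])
L=(W[...,:2]-o)@R
m=(abs(L[...,0]+.09)<.03)&(abs(L[...,1]-.06)<.03)&(W[...,2]>.09)&(W[...,2]<.12)
q=np.c_[L[m],W[m][:,2]];print(len(q),q[q[:,2].argsort()][-12:].round(4).tolist())
cv2.imwrite("pics/w5.png",im)
```

```text
t 21.95 pos [0.465  0.0325 0.1984] yaw -176.19 tilt [ 0.011  0.016 -1.   ] F [-0.6 -0.3 -1. ] dp [ 0.9 -1.8 99.4] turn -0.005 q [-0.12  0.17 -0.27  1.13  0.02 -0.18]
0 []
```

View pics/w5.png

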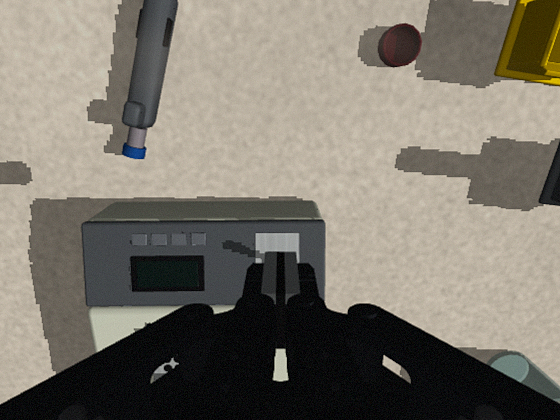

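Call:
jog_arm([
  {"dp": [1,-2,35],"turn": 0,"grip": 0},
  {"dp": [1,-2,70],"turn": 0,"grip": 0},
  {"dp": [1,-2,94],"turn": 0,"grip": 0},
  {"dp": [1,-2,100],"turn": 0,"grip": 0},
  {"dp": [1,-2,100],"turn": 0,"grip": 0},
  {"dp": [-10,-2,100],"turn": 0,"grip": 0},
  {"dp": [-20,-2,100],"turn": 0,"grip": 0},
  {"dp": [-27,-2,100],"turn": 0,"grip": 0},
  {"dp": [-31,-2,100],"turn": 0,"grip": 0},
])

```text
clock: 22.9
position: [0.4982, 0.0344, 0.0993]
orientation: [0.006, -0.036, 0.999, 0.007]
force: [-1.9, 0.3, 0.6]
width: -0.003
```

Run:
```python
from h import *
togo([.5102,.0354,.099],-175.9)
```

```text
t 22.9 pos [0.4982 0.0344 0.0993] yaw -175.84 tilt [ 0.011  0.015 -1.   ] F [-1.9  0.3  0.6] dp [-12.    0.1   0.5] turn 0.001 q [-0.1   0.29 -0.38  0.88  0.02 -0.18]
```

Contact has begun. Continuing the push.

Call:
jog_arm([
  {"dp": [-4,0,0],"turn": 0,"grip": 0},
  {"dp": [-7,0,0],"turn": 0,"grip": 0},
  {"dp": [-10,0,0],"turn": 0,"grip": 0},
  {"dp": [-12,0,0],"turn": 0,"grip": 0},
])

```text
clock: 23.3
position: [0.5074, 0.0352, 0.0991]
orientation: [0.003, -0.036, 0.999, 0.007]
force: [-23.0, -3.2, 16.5]
width: 0.001
```

Run:
```python
from h import *
togo([.5102,.0354,.099],-175.9)
```

```text
t 23.3 pos [0.5074 0.0352 0.0991] yaw -175.85 tilt [ 0.006  0.014 -1.   ] F [-23.   -3.2  16.5] dp [-2.8  0.   0.1] turn 0.001 q [-0.1   0.31 -0.36  0.9   0.02 -0.17]
```

Call:
jog_arm([
  {"dp": [10,0,0],"turn": 0,"grip": 0},
  {"dp": [40,0,0],"turn": 0,"grip": 0},
  {"dp": [45,0,-40],"turn": 0,"grip": 0},
  {"dp": [70,0,-90],"turn": 0,"grip": 0},
  {"dp": [110,0,-130],"turn": 0,"grip": 0},
  {"dp": [140,0,-150],"turn": 0,"grip": 0},
  {"dp": [140,0,-150],"turn": 0,"grip": 0},
])

```text
clock: 24.0
position: [0.3647, 0.0228, 0.2514]
orientation: [0.006, -0.036, 0.999, 0.007]
force: [0.9, -0.0, -0.5]
width: 0.001
```

Run:
```python
from h import *
togo([.4,.03,.25],-175.9)
o=np.array([.6142,-.0173]);a=np.radians(4.1);R=np.array([[np.cos(a),-np.sin(a)],[np.sin(a),np.cos(a)]])
ims=[]
for n in("scene","side"):
    im,d,W=grab(n)
    L=(W[...,:2]-o)@R
    m=(abs(L[...,0]+.088)<.03)&(abs(L[...,1]-.06)<.025)&(W[...,2]>.1)&(W[...,2]<.13)
    q=np.c_[L[m],W[m][:,2]];print(n,len(q),np.median(q,0).round(4),q[q[:,2].argsort()][-4:].round(4).tolist())
    D=np.hypot(W[...,0]-.448,W[...,1]-.334)
    m=(D<.05)&(W[...,2]>.136)&(W[...,2]<.149); p=W[m][:,:2].astype(np.float32)*1000; print(cv2.minAreaRect(p),W[m][:,2].max())
    z=[]
    for i in range(8):
        m=(abs(L[...,0]-.0525)<.008)&(abs(L[...,1]-(i-3.5)*.009-.001)<.0045)&(W[...,2]>.1)&(W[...,2]<.125); z.append(float(np.percentile(W[m][:,2],85).round(4)))
    print(z)
    c=im[170:320,250:450] if n=="scene" else im[180:360,190:430]
    ims.append(cv2.resize(c,(400,300),interpolation=cv2.INTER_CUBIC))
cv2.imwrite("pics/end.png",np.hstack(ims))
```

```text
t 24.0 pos [0.3647 0.0228 0.2514] yaw -175.86 tilt [ 0.011  0.014 -1.   ] F [ 0.9 -0.  -0.5] dp [-35.7   4.6   1.9] turn 0.001 q [-0.17 -0.03 -0.34  1.25  0.02 -0.25]
scene 14 [-0.088   0.0604  0.1067] [[-0.0837, 0.0612, 0.1093], [-0.09, 0.0619, 0.1096], [-0.0892, 0.0598, 0.1098], [-0.0846, 0.0587, 0.1109]]
((434.9565124511719, 335.4855651855469), (31.437217712402344, 25.391857147216797), 79.49818420410156) 0.14631308498049578
[0.1112, 0.1106, 0.11, 0.111, 0.1096, 0.1102, 0.1102, 0.1102]
side 10 [-0.0878  0.0622  0.1068] [[-0.0866, 0.061, 0.1072], [-0.0878, 0.0648, 0.1075], [-0.0894, 0.0698, 0.109], [-0.0868, 0.061, 0.111]]
((434.5105285644531, 338.7012634277344), (30.776123046875, 24.13855743408203), 89.85997772216797) 0.14693382815482225
[0.1086, 0.1092, 0.1099, 0.1095, 0.1093, 0.1105, 0.1096, 0.1102]
```

View pics/end.png

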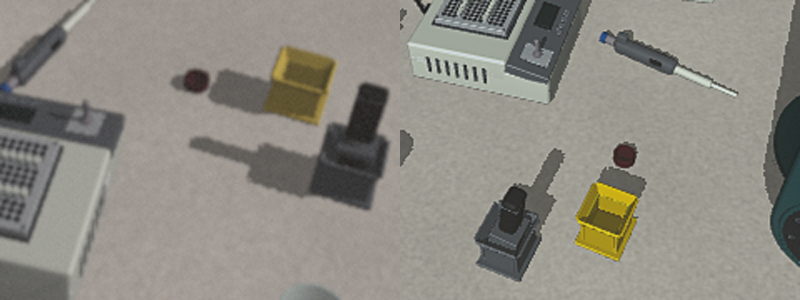

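The bat tip has moved back 12 mm, all caps read at home height, and the roller is in its holder with a slight lean of about 0.1 rad. Handing in.

```bash
python3 -c "
from station import finish_job
print(finish_job())"
```

```text
the job is handed in; nothing more can be done
None
```

I rolled the rear (unsealed) row end to end and back, put the roller back in its holder, then flipped the toggle. I handed the job in at about 24 s of the 61 s allowed; no verdict was reported.

What the last checks showed:
- **Caps:** all eight read about 110 mm above the bench, the same as the sealed row. Before rolling they stood at about 115 mm. The return pass ended with about 32 N on the wrist.
- **Toggle:** the bat tip has moved about 12 mm towards the block, which fits the expected 14 mm for on. The push ended on a stop at about 23 N.
- **Roller:** it was lowered onto the pocket floor (about 12 N) before I let go. Once released it tipped to about 0.1 rad; the limit is 0.25 rad. I did not measure the wheel centre directly.
- **Bystanders:** the pipette looked undisturbed. I did not measure the bystanders' positions at the end.

Early on, my first long move ran the last joint to its limit and left the tool tilted by 6°. I worked that back to about 1° before picking up the roller, which cost a few seconds.

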